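# Gauge two brass sleeves and put the good one away

### The arm

A 6-joint arm with a two-finger parallel gripper is mounted at the origin on the work surface. World frame = base frame: x ahead of the robot, y to its left, z up, the work surface at z = 0. Lengths are in m, angles in rad, forces in N, time in s.
With the tool pointing down it reaches from about 0.425 to 1.125 m from the base axis. Payload 14.9 kg.
Tool frame: the origin (TCP) lies midway between the tips of the shut fingers; the grasp point (between the pads) lies 19 mm behind it; z points along the fingers, y is the line along which they close (so a half turn about z gives the same grasp; the last joint's range is limited). The gripper opens to 91 mm and grips with 3 to 60 N. Pads are 32 mm wide; open, the fingers measure 118 mm over their backs; the gripper's body (76 mm by 178 mm) begins 60 mm behind the grasp point.
Start: joints at [1.232, 0.379, 1.734, -0, 1.028, -0.033], TCP at [0.211, 0.668, 0.214] pointing down, gripper open.
Joint ranges: [-2.77, 2.77], [-0.74, 2.19], [0, 2.66], [-1.06, 4.2], [0.31, 2.87], [-3.08, 3.08]. Speed limits (rad/s): [1.89, 1.89, 2.39, 3.14, 3.14, 3.14].

### API

Orientations are given as [roll, pitch, yaw] about the fixed x, y, z axes, in that order (R = Rz(yaw) Ry(pitch) Rx(roll)).
In Python, from rig import robot gives the robot as it stands.
- The arm moves only by the tool servo_tool, never from a script. Its argument "commands" is a list that holds one entry, the list of rows, each a list of 7 numbers: the turn, a rotation vector about the tool's x, y, z in rad, then the shift along the tool's x, y, z in mm, then the gripper's target within -1 to 1 (fully open at 1, half-way at 0, shut at -1). In form: [[[ax, ay, az, dx, dy, dz, jaw], ...]]. A call has 1 to 8 rows; each row is the pose to reach, as a shift and turn from the pose commanded when the call began, along the tool's axes at that moment; what a row does not reach only later rows make up. A row lasts 1/10 s, in which the tool goes at most 50 mm and 8.59 degrees, less where a joint would pass 70% of its speed; a pose out of reach is approached as far as the arm can. A call with a gripper value outside its range is refused whole. The fingers move at their own pace and stop on an object; the grip force is fixed at half the most. Time passes only in rows, so rows that repeat a pose let the fingers close. It gives the time, the measured TCP pose, the force, the opening and the grip force at its end, in the units of the state.
- robot.state(): the state, without advancing time (a new reading comes with each control period).
- robot.camera(name): name is "scene" or "top" or "wrist"; returns the picture (400x640x3 uint8, blue, green, red); there is no depth.
- robot.get_calibration(name): a dict with "fx", "fy", "cx", "cy" (pixels), "rvec" (rotation vector, rad) and "tvec" (3), from world to camera coordinates, as OpenCV has them. Camera axes: x right, y down, z forward; pixel columns grow to the right and rows downward; lengths in m; the calibration is good to about 2 mm. The wrist camera is an equidistant fisheye: a pixel r from the principal point sees the ray r / f radians off the axis. A picture is of the moment at which its call begins: read the wrist's pose just before it. get_calibration takes no time and is no camera call; for the wrist camera it gives the pose at the moment of the call.
- robot.sign_off(): hands the job in; it is judged then, once.
The state is a dict: "t": time; "qpos": joint angles; "joint_vel": joint speeds; "joint_torque": joint torques, N m; "ee_pos": TCP position; "orientation": TCP orientation; "ft_force": force on the tool from outside, world axes, zero at the start; "torque": the same for the moment, N m; "grip_width": opening from 0.0 (shut) to 1.0 (fully open); "finger_force": force on a finger pad.
Only numpy, scipy, OpenCV 4.12 (cv2) and the standard library are available. Lean on these libraries where they do the work, as an engineer would, in place of code of your own. Each camera call takes 0.05 s, during which the arm holds its last target. There are 200 camera calls.

### The job

Try the two brass sleeves on the gauge pin, one after the other, without forcing them: the good one slides all the way down onto the base, while the tight one goes only over the thin pilot and stops on the shoulder however you shift it. Put each sleeve away before you pick up the other: stand the good one upright in the open drawer and the tight one upright in the red tray. When both are sorted, push the drawer fully shut, leaving everything else on the table where it is.

Things in the scene. Friction and masses are not known exactly. Their poses are not given: they have to be found in the camera images.
- sleeve_1: Brass sleeve (thick-walled tube) standing upright, 36 mm outside diameter, 50 mm long, a groove 6 mm below the top. Origin: centre of its lower end, z up its axis. Top opening 13 mm wide (top 6 mm); the bore below is hidden. The two sleeves look the same: one has a bore 17.6 mm wide and slides over the 16 mm gauge pin, the other is 13.4 mm throughout and cannot. Only the pin tells. About 120 g.
- sleeve_2: Brass sleeve (thick-walled tube) standing upright, 36 mm outside diameter, 50 mm long, a groove 6 mm below the top. Origin: centre of its lower end, z up its axis. Top opening 13 mm wide (top 6 mm); the bore below is hidden. The two sleeves look the same: one has a bore 17.6 mm wide and slides over the 16 mm gauge pin, the other is 13.4 mm throughout and cannot. Only the pin tells. About 120 g.
- gauge: Pin gauge fixed to the table: dark base disc, 90 mm wide, 20 mm thick, with an upright stepped pin: 16 mm wide from 20 to 56 mm above the table, ending in a flat shoulder, then a thin pilot 9 mm wide up to 68 mm. Origin: centre of the underside. A good sleeve that is off-centre also stops on the shoulder: shift it about to tell. Good sleeve home: its lower end at z = 20 mm; tight: 56 mm
- gauge_tip (a point): Top of the pilot of the gauge pin, on its axis, 68 mm above the table
- reject_tray: Red open tray fixed to the table, 140 x 140 mm, 30 mm high, walls and floor 4 mm. Origin: centre of its underside
- reject_tray_in (a point): Centre of the tray's inner floor, 4 mm above the table; axes as the tray's
- cab: Low grey cabinet with one drawer, fixed to the table: 200 mm deep (its x), 180 mm wide (its y), 105 mm high. Origin: centre of its underside. Its drawer side faces along its -x, towards the robot
- cab_drawer0 (a joint): Drawer, m: 0 shut, grows as it slides out along the cabinet's -x, at most 0.134
- drawer_floor (a point): Centre of the drawer's inner floor, moves with the drawer, 22 mm above the table; axes as the cabinet's. The inside is 155 mm along x (about +-77) by 138 mm along y (+-69); the walls rise 60 mm above this floor. When the drawer is out by d, the part open from above runs from x = -77 mm to about x = -83 mm + d
- cab_drawer0_handle (a point): Middle of the aluminium bar handle, a bar along y, 35 mm in front of the drawer's dark front panel, 67 mm above the table. The panel is 15 mm thick, 174 mm wide, and reaches from 13 to 91 mm above the table
- wrench: Steel wrench lying on the table; bystander
- cup: White plastic cup, 70 mm wide, 85 mm tall; bystander, origin under its centre
- spray_can: Green can, 56 mm wide, 170 mm tall, standing; bystander, origin under its centre
- screwdriver: Red-handled screwdriver lying on the table; bystander
- disc: Flat orange grinding disc, 115 mm wide, 6 mm thick, lying on the table; bystander
- socket: Small steel socket, 26 mm wide, 30 mm tall, standing; bystander, origin under its centre
Mind the look-alikes: they are no part of the job. Leave any blue look-alike of the sleeve_1 alone.

How it is judged:
By the outcome, as a careful person would: the job done as asked, in the order asked, and still so for the second after the job is handed in, with the robot touching nothing.
It also fails if it takes over 72 s, if anything falls off the work surface, if the arm or the gripper's body presses on something with over 40 N, if the wrist force passes 120 N, or if a joint passes its speed limit or range.

## Working session

There is one attempt and no reset: what is moved stays moved. The work goes in short steps, Python scripts to look and compute and a tool call to move; the robot and the scene stay as the last step left them, time stands still between calls to the robot, and variables do not carry over. Pictures are saved under pics/ and viewed, at most 10 in all, crops included, and the job is handed in when it is done.

Besides the shell and the picture viewer there is one more tool, called after "Call:" as a command line: name --argument value ..., lists and objects as JSON in quotes. servo_tool: Moves the arm, as the interface text tells. Its arguments: {"type":"object","properties":{"commands":{"type":"array"}},"required":["commands"]}

```bash
mkdir -p pics; ls; python3 - <<'E'
from rig import robot
import cv2,numpy as np
for n in("scene","top"):
    cv2.imwrite(f"pics/{n}0.png",robot.camera(n)); c=robot.get_calibration(n)
    R=cv2.Rodrigues(np.array(c["rvec"],float))[0]; print(n,c["fx"],c["cx"],c["cy"],-R.T@np.array(c["tvec"]).ravel())
print(robot.state())
E
```

```text
pics
scene 466.2631849707508 312.6118743727852 198.92664352666696 [ 1.38219325 -0.12424342  0.94237008]
top 483.4803681046288 324.2310940167538 197.75394483476737 [ 0.32607458 -0.04453368  1.57358707]
{'t': 0.1, 'qpos': array([ 1.23174627e+00,  3.79380566e-01,  1.73470626e+00, -2.73137001e-05,
        1.02850610e+00, -3.32985938e-02]), 'joint_vel': array([-0.00157667, -0.00024528, -0.00152486,  0.00133802, -0.00088208,
        0.00058648]), 'joint_torque': array([ 2.50068799e-03, -7.65027094e+01, -4.35293198e+01,  6.53377105e-02,
        3.98303778e-02, -6.99763063e-05]), 'ee_pos': array([0.2106006 , 0.66720021, 0.21334474]), 'orientation': array([-3.14059216e+00, -9.93338888e-06,  2.83585529e+00]), 'ft_force': array([-0.13341969, -0.21905734, -1.09128657]), 'torque': array([-0.0368084 ,  0.00345307,  0.03284878]), 'finger_force': 0.0, 'grip_width': 1.0014589703195227}
```

View pics/top0.png

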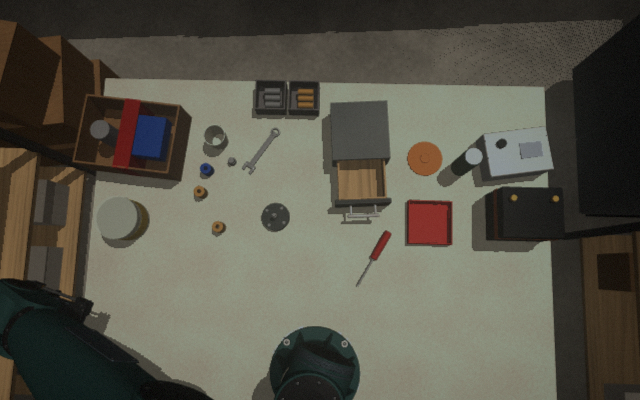

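View pics/scene0.png

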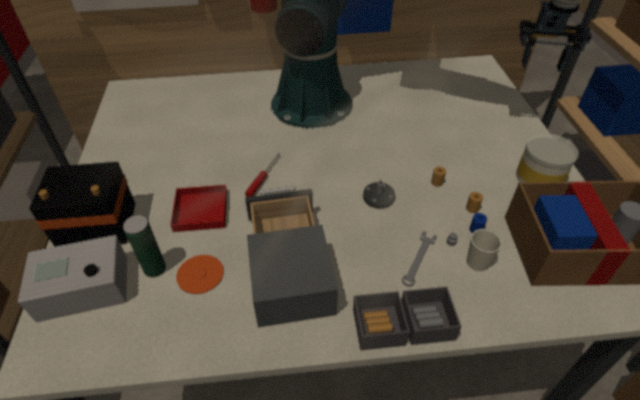

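Top view: brass sleeves at (200,192) and (218,227), the gauge at (275,217), the drawer opening at (361,181), its handle at (361,213), and the tray at (429,223). Scene view: the sleeves at (474,203) and (438,176).
These could be taken for a sleeve: blue look-alike (207,170), socket (231,161), orange rods in the bin (304,98) and the cup (215,138). By the description I choose the two brass ones, and check them in one crop.

```bash
cat > h.py <<'E'
import cv2,numpy as np
from rig import robot
def cal(n):
    c=robot.get_calibration(n); R=cv2.Rodrigues(np.array(c["rvec"],float))[0]
    return c,R,-R.T@np.array(c["tvec"],float).ravel()
def ray(n,uv,C=None):
    c,R,o=C or cal(n); p=np.array([(uv[0]-c["cx"])/c["fx"],(uv[1]-c["cy"])/c["fy"]])
    if n=="wrist":
        r=np.hypot(*p); d=np.array([*(p/max(r,1e-9)*np.sin(r)),np.cos(r)])
    else: d=np.array([*p,1.])
    d=R.T@d; return o,d/np.linalg.norm(d)
def plane(n,uv,z,C=None):
    o,d=ray(n,uv,C); return o+d*(z-o[2])/d[2]
def tri(*rays):
    A=sum(np.eye(3)-np.outer(d,d) for o,d in rays); b=sum((np.eye(3)-np.outer(d,d))@o for o,d in rays)
    p=np.linalg.solve(A,b); return p,max(np.linalg.norm(np.cross(p-o,d)) for o,d in rays)
def blobs(img,lo,hi,amin=15):
    m=cv2.inRange(cv2.cvtColor(img,cv2.COLOR_BGR2HSV),lo,hi)
    n,l,s,c=cv2.connectedComponentsWithStats(m); return [(c[i].round(1),s[i].tolist()) for i in range(1,n) if s[i][4]>=amin]
E
python3 - <<'E'
from h import *
T,S=cv2.imread("pics/top0.png"),cv2.imread("pics/scene0.png")
for nm,I in(("top",T),("scene",S)):
    print(nm,"brass",[b for b in blobs(I,(8,110,60),(25,255,255)) if b[1][4]<400])
    print(nm,"red",[b for b in blobs(I,(0,150,60),(6,255,255),100)]+[b for b in blobs(I,(172,150,60),(180,255,255),100)])
def crop(I,x,y,w,h,k): return cv2.resize(I[y:y+h,x:x+w],None,fx=k,fy=k,interpolation=cv2.INTER_CUBIC)
a=np.hstack([crop(T,180,155,110,80,3.6363636),crop(T,320,150,110,80,3.6363636)])
b=np.hstack([crop(S,355,155,133,80,3),crop(S,235,175,133,80,3)])
h=lambda i:cv2.resize(i,(800,290))
cv2.imwrite("pics/crop1.png",np.vstack([h(a),h(b)]))
E
```

```text
top brass [(array([52.6, 43. ]), [38, 35, 24, 22, 260]), (array([305.3,  94.5]), [298, 89, 16, 12, 168]), (array([161.9, 103.6]), [154, 103, 16, 3, 18]), (array([305.1, 104.5]), [298, 102, 15, 6, 89]), (array([164.6, 147.1]), [128, 105, 52, 69, 271]), (array([113.1, 121.7]), [104, 117, 17, 12, 113]), (array([199.1, 191. ]), [194, 186, 13, 11, 91]), (array([513.7, 197.2]), [511, 194, 7, 7, 36]), (array([555.3, 198.1]), [552, 195, 7, 7, 37]), (array([142.3, 217.3]), [135, 202, 13, 31, 149]), (array([217.2, 226.4]), [212, 221, 11, 11, 86]), (array([606.2, 245.4]), [600, 236, 12, 17, 92]), (array([614.6, 244.9]), [612, 236, 7, 17, 75]), (array([ 64.5, 298. ]), [59, 296, 12, 5, 20]), (array([628.4, 328. ]), [627, 324, 4, 9, 16]), (array([627.9, 340.8]), [625, 332, 7, 18, 50])]
top red [(array([125.9, 133.2]), [112, 99, 29, 70, 1093]), (array([427.5, 223.1]), [408, 201, 43, 44, 1596]), (array([380.7, 244.7]), [371, 232, 19, 27, 170])]
scene brass [(array([243.8,  42. ]), [237, 37, 15, 11, 43]), (array([184.1,  59. ]), [180, 57, 9, 5, 20]), (array([279.2,  62. ]), [277, 58, 6, 9, 25]), (array([176.5,  64.1]), [175, 60, 5, 9, 16]), (array([163. ,  72.2]), [158, 69, 10, 7, 19]), (array([438.3, 175.8]), [432, 167, 14, 19, 195]), (array([ 94.3, 188.9]), [90, 185, 9, 10, 62]), (array([ 42.5, 193.2]), [38, 189, 9, 10, 63]), (array([474.1, 201.7]), [467, 192, 16, 21, 235]), (array([618. , 194.9]), [615, 192, 7, 8, 16]), (array([303.9, 218.7]), [292, 204, 22, 23, 228]), (array([561.9, 266.8]), [558, 263, 10, 8, 23]), (array([540.8, 275.8]), [537, 272, 9, 10, 25])]
scene red [(array([259. ,   4.8]), [251, 0, 18, 12, 148]), (array([255.5, 184.2]), [246, 172, 20, 25, 186]), (array([599.4, 216.2]), [570, 181, 59, 69, 1377]), (array([199.9, 208.6]), [171, 186, 55, 45, 1895]), (array([607.6, 267. ]), [586, 251, 44, 33, 547])]
```

View pics/crop1.png

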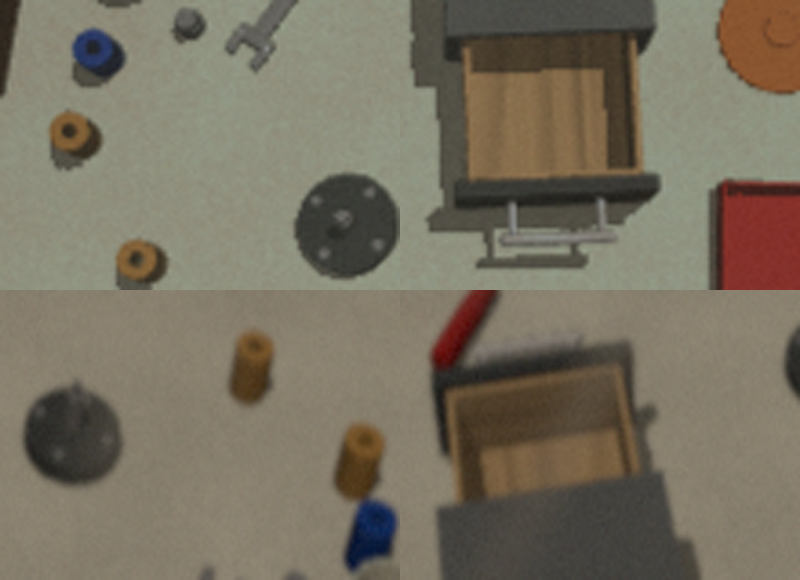

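The crop shows plain brass tubes with a hole each at top-view (199.0,190.9) and (217.7,226.4), and a blue one beside them that stays. The pilot tip is at top (274.3,214.3) and scene (379.9,181.2). The handle bar runs from (347.5,216.1) to (379.4,215.3).

```bash
python3 - <<'E'
from h import *
f=lambda p:np.round(p,4).tolist()
for n,a,b in(("A",(199,190.9),(476.7,195.6)),("B",(217.7,226.4),(440.5,169.6)),("tip",(274.3,214.3),(379.9,181.2)),("handle",(363.4,215.7),(278,190.2))):
    p,e=tri(ray("top",a),ray("scene",b)); print(n,f(p),round(e,4),"at height:",f(plane("top",a,{"A":.05,"B":.05,"tip":.068,"handle":.067}[n])))
for n,a in(("hL",(347.5,216.1)),("hR",(379.4,215.3))): print(n,f(plane("top",a,.067)))
# panel top corners (crop1 px -> top px), z .091
for a in((455,181),(657,178),(460,205),(655,190)): print("panel",f(plane("top",(320+(a[0]-400)/3.636,150+a[1]/3.625),.091)))
for a in((466,32),(636,34)): print("cabtop",f(plane("top",(320+(a[0]-400)/3.636,150+a[1]/3.625),.082)))
T=cv2.imread("pics/top0.png")
g=cv2.cvtColor(T,cv2.COLOR_BGR2GRAY)
# cabinet roof and gauge disc by dark threshold
m=((g<95)).astype(np.uint8)
for x,y,w,h,z in((322,95,75,70,.105),(250,195,50,45,.02)):
    n,l,s,c=cv2.connectedComponentsWithStats(m[y:y+h,x:x+w]); i=1+s[1:,4].argmax(); print(s[i],f(plane("top",c[i]+[x,y],z)))
hsv=cv2.cvtColor(T,cv2.COLOR_BGR2HSV); r=cv2.inRange(hsv,(0,150,40),(8,255,255))|cv2.inRange(hsv,(172,150,40),(180,255,255))
r[:, :400]=0; r[:,465:]=0; r[:190]=0; r[260:]=0
pts=cv2.findNonZero(r); (cx,cy),wh,ang=cv2.minAreaRect(pts); print("tray",(cx,cy),wh,ang,[f(plane("top",q,.03)) for q in cv2.boxPoints(cv2.minAreaRect(pts))],f(plane("top",(cx,cy),.03)))
S=cv2.imread("pics/scene0.png");hsv=cv2.cvtColor(S,cv2.COLOR_BGR2HSV); r=cv2.inRange(hsv,(0,150,40),(8,255,255))|cv2.inRange(hsv,(172,150,40),(180,255,255))
r[:, :165]=0; r[:,235:]=0;r[:180]=0;r[240:]=0
q=cv2.minAreaRect(cv2.findNonZero(r)); print("tray scene",q)
q2=cv2.moments(cv2.convexHull(cv2.findNonZero(r))); print("tri tray",tri(ray("top",(cx,cy)),ray("scene",(q2["m10"]/q2["m00"],q2["m01"]/q2["m00"]))))
c,R,o=cal("wrist"); print("wrist cam",o, R, c["fx"],c["cx"],c["cy"])
E
```

```text
A [0.5583, 0.385, 0.0531] 0.0016 at height: [0.5583, 0.3842, 0.05]
B [0.4464, 0.3193, 0.0527] 0.0024 at height: [0.4461, 0.3175, 0.05]
tip [0.4873, 0.1381, 0.0671] 0.0006 at height: [0.4871, 0.1375, 0.068]
handle [0.4898, -0.1399, 0.0679] 0.0018 at height: [0.4898, -0.1417, 0.067]
hL [0.4873, -0.092, 0.067]
hR [0.4924, -0.1917, 0.067]
panel [0.5341, -0.052, 0.091]
panel [0.5409, -0.2236, 0.091]
panel [0.5136, -0.0567, 0.091]
panel [0.5306, -0.222, 0.091]
cabtop [0.6664, -0.0585, 0.082]
cabtop [0.6681, -0.2057, 0.082]
[   0    6   68   64 4031] [0.7426, -0.1123, 0.105]
[ 11   8  29  29 626] [0.4835, 0.1408, 0.02]
tray (429.0, 222.5) (42.99999237060547, 41.99999237060547) 90.0 [[0.545, -0.2866, 0.03], [0.5483, -0.4211, 0.03], [0.4106, -0.4197, 0.03], [0.4071, -0.2868, 0.03]] [0.4773, -0.3536, 0.03]
tray scene ((197.9619140625, 207.96701049804688), (41.53702926635742, 56.07143020629883), 85.91438293457031)
tri tray (array([ 0.47899325, -0.35753297,  0.01323923]), np.float64(0.0005886105124973918))
wrist cam [0.13398137 0.69176179 0.38371116] [[ 0.30123679  0.95354868 -0.00114428]
 [ 0.91426777 -0.2884862   0.28441194]
 [ 0.27087053 -0.08672152 -0.95870148]] 309.70691628693146 318.5265694857032 198.5196894106703
```

Call:
servo_tool --commands '[[[0,0,-0.1,-45,-35,0,0.3],[0,0,-0.2,-90,-70,0,0.3],[0,0,-0.306,-130,-105,0,0.3],[0,0,-0.306,-175,-140,0,0.3],[0,0,-0.306,-215,-170,0,0.3],[0,0,-0.306,-255,-205,0,0.3],[0,0,-0.306,-295,-235,0,0.3],[0,0,-0.306,-330,-262,0,0.3]]]'

```text
t: 0.9
ee_pos: [0.435, 0.3341, 0.2139]
orientation: [-3.142, -0.0, -3.141]
ft_force: [0.0, 0.6, 0.3]
grip_width: 0.649
finger_force: 0.0
```

Call:
servo_tool --commands '[[[0,0,0,0,0,40,0.3],[0,0,0,0,0,60,0.3],[0,0,0,0,0,60,0.3],[0,0,0,0,0,60,0.3]]]'

```text
t: 1.3
ee_pos: [0.4344, 0.3361, 0.1543]
orientation: [-3.141, -0.0, -3.141]
ft_force: [-0.2, -0.2, -0.4]
grip_width: 0.652
finger_force: 0.0
```

```bash
python3 - <<'E'
from h import *
s=robot.state(); print(s["t"],s["ee_pos"],s["orientation"],s["grip_width"],s["ft_force"])
C=cal("wrist"); I=robot.camera("wrist"); cv2.imwrite("pics/w1.png",I); print(C)
print([b for b in blobs(I,(8,110,50),(25,255,255),60)])
E
```

```text
1.3 [0.43435477 0.33608892 0.15425103] [-3.14126883e+00 -4.34959191e-04 -3.14121498e+00] 0.6524256833471042 [-0.16809056 -0.22578396 -0.4247437 ]
({'fx': 309.70691628693146, 'fy': 309.70691628693146, 'cx': 318.5265694857032, 'cy': 198.5196894106703, 'rvec': array([-2.06630301, -2.06693362, -0.29882203]), 'tvec': array([-0.33600022, -0.43172184,  0.21098195])}, array([[-1.98301715e-04,  9.99999709e-01, -7.37083912e-04],
       [ 9.58844306e-01,  3.99422371e-04,  2.83932101e-01],
       [ 2.83932313e-01, -6.50444489e-04, -9.58844105e-01]]), array([0.35398281, 0.33630979, 0.32463083]))
[(array([624.1, 142.7]), [599, 0, 41, 311, 7890]), (array([527.7, 197.4]), [502, 160, 82, 89, 2508]), (array([303. , 202.1]), [284, 179, 37, 46, 1371]), (array([ 22.3, 301.7]), [0, 257, 60, 89, 2067]), (array([210.1, 284.6]), [204, 261, 17, 48, 434]), (array([426.9, 284.4]), [417, 261, 18, 48, 433]), (array([363. , 307.8]), [349, 300, 29, 18, 436]), (array([608.9, 362.9]), [565, 306, 75, 94, 4569]), (array([379.8, 328.6]), [244, 309, 261, 32, 3564])]
```

View pics/w1.png

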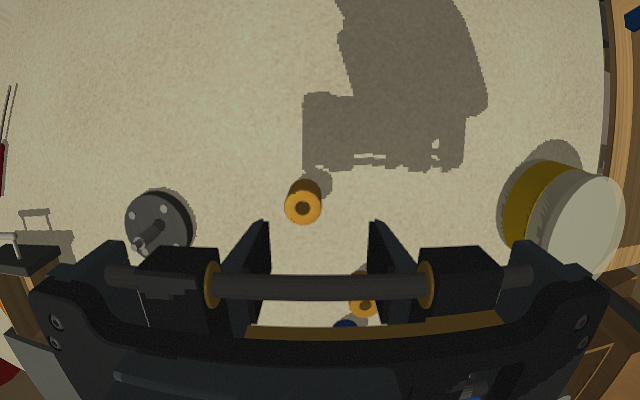

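The wrist view shows sleeve B with its hole near (303,209), the fingertips at (265,222) and (374,222), the gauge at left with its pilot tip near (138,243), and sleeve A between the fingers at (363,308).

```bash
cat >> h.py <<'E'
def hole(I,box):
    x,y,w,h=box; g=cv2.cvtColor(I[y:y+h,x:x+w],cv2.COLOR_BGR2HSV)
    m=cv2.inRange(g,(8,110,90),(25,255,255)); c,hi=cv2.findContours(m,cv2.RETR_CCOMP,cv2.CHAIN_APPROX_NONE)
    out=[(cv2.contourArea(k),cv2.fitEllipse(k)[0]) for k,q in zip(c,hi[0]) if q[3]>=0 and len(k)>=6]
    return [(a,(p[0]+x,p[1]+y)) for a,p in out if a>10]
E
python3 - <<'E'
from h import *
I=cv2.imread("pics/w1.png"); C=cal("wrist")
print(hole(I,(275,170,60,60)))
for a,p in hole(I,(275,170,60,60)): print(plane("wrist",p,.05,C))
print("TA",tri(ray("wrist",(363,303),C),ray("top",(199,190.9))))
for a,p in hole(I,(275,170,60,60)): print(tri(ray("wrist",p,C),ray("top",(217.7,226.4)),ray("scene",(440.5,169.6))))
print("tip",plane("wrist",(138,243),.068,C),tri(ray("wrist",(138,243),C),ray("top",(274.3,214.3))))
cv2.imwrite("pics/w1c.png",np.hstack([cv2.resize(I[170:270,115:215],(400,400),interpolation=2),cv2.resize(I[170:270,265:365],(400,400),interpolation=2)]))
E
```

```text
[(158.5, (302.1597099304199, 207.5203971862793))]
[0.44474813 0.3212894  0.05      ]
TA (array([0.55937181, 0.38619416, 0.04288256]), np.float64(3.194612878594765e-05))
(array([0.44532308, 0.32037312, 0.05084555]), np.float64(0.0030547021311980796))
tip [0.47887387 0.14913987 0.068     ] (array([0.48745691, 0.13868207, 0.0530856 ]), np.float64(0.0013841349965856926))
```

View pics/w1c.png

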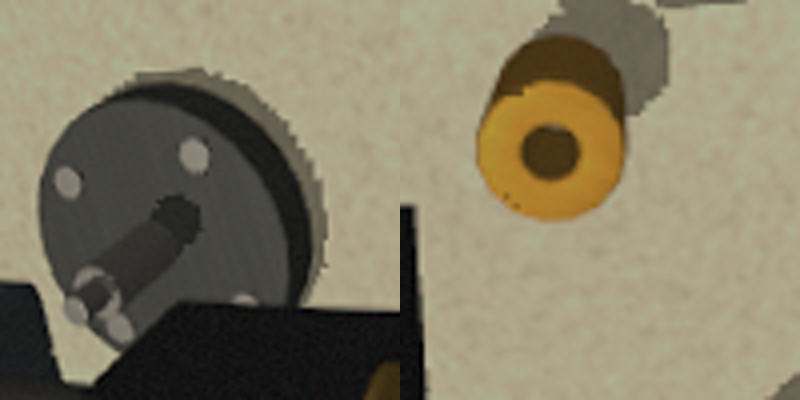

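The crop puts the hole at (302.7,208.2) and the pilot tip at (134,246.3). Now I grasp B.

Call:
servo_tool --commands '[[[0,0,0,-11,-16,0,0.4],[0,0,0,-11,-16,45,0.4],[0,0,0,-11,-16,90,0.4],[0,0,0,-11,-16,125,0.4],[0,0,0,-11,-16,137,0.4],[0,0,0,-11,-16,137,0.4],[0,0,0,-11,-16,137,-1],[0,0,0,-11,-16,137,-1]]]'

```text
t: 2.15
ee_pos: [0.4466, 0.3209, 0.019]
orientation: [3.14, 0.003, -3.141]
ft_force: [-0.0, 0.7, 0.7]
grip_width: 0.555
finger_force: 0.0
```

Call:
servo_tool --commands '[[[0,0,0,0,0,0,-1],[0,0,0,0,0,0,-1],[0,0,0,0,0,0,-1]]]'

```text
t: 2.45
ee_pos: [0.446, 0.3204, 0.018]
orientation: [3.141, 0.001, -3.141]
ft_force: [-2.3, 0.1, 12.0]
grip_width: 0.399
finger_force: 30.0
```

Call:
servo_tool --commands '[[[0,0,0,0,0,-45,-1],[0,0,0,0,0,-90,-1],[0,0,0,-10,-20,-130,-1],[0,0,0,-30,-62,-142,-1],[0,0,0,-50,-105,-142,-1],[0,0,0,-70,-145,-142,-1],[0,0,0,-84,-182,-142,-1],[0,0,0,-84,-182,-142,-1]]]'

```text
t: 3.25
ee_pos: [0.5307, 0.1346, 0.1594]
orientation: [-3.141, 0.001, 3.138]
ft_force: [0.5, 0.7, -0.8]
grip_width: 0.394
finger_force: 30.0
```

Call:
servo_tool --commands '[[[0,0,0,0,0,0,-1],[0,0,0,0,0,0,-1]]]'

```text
t: 3.45
ee_pos: [0.529, 0.1385, 0.159]
orientation: [3.142, -0.0, -3.141]
ft_force: [0.4, 0.4, -1.2]
grip_width: 0.398
finger_force: 30.0
```

```bash
python3 - <<'E'
from h import *
s=robot.state(); print(s["t"],s["ee_pos"],s["orientation"],s["grip_width"],s["ft_force"])
C=cal("wrist"); I=robot.camera("wrist"); cv2.imwrite("pics/w2.png",I); print(C[2])
from h import *
x,y=[int(v) for v in (220,150)]
cv2.imwrite("pics/w2c.png",cv2.resize(I[y:y+150,x:x+200],(800,600),interpolation=2))
np.save("C2.npy",np.array(C,dtype=object),allow_pickle=True)
E
```

```text
3.45 [0.52902345 0.13852511 0.15898886] [ 3.14151419e+00 -1.35368716e-04 -3.14102132e+00] 0.3979092481791859 [ 0.4418855   0.41579915 -1.24246487]
[0.44864019 0.13865042 0.32936775]
```

View pics/w2c.png

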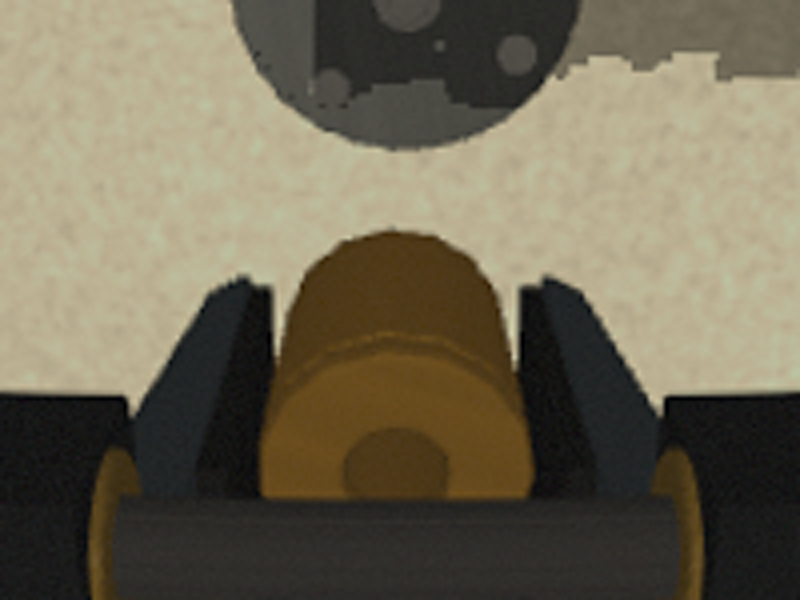

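The held sleeve is upright and centred between the fingers (axis at column 319). The pin sits at about (321.7,152), just above the crop.

```bash
python3 - <<'E'
import cv2,numpy as np
I=cv2.imread("pics/w2.png")[85:195,265:375]
I=np.clip(I.astype(float)*1.8,0,255).astype(np.uint8)
cv2.imwrite("pics/w2d.png",cv2.resize(I,(550,550),interpolation=cv2.INTER_NEAREST))
E
```

```text
(no output)
```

View pics/w2d.png

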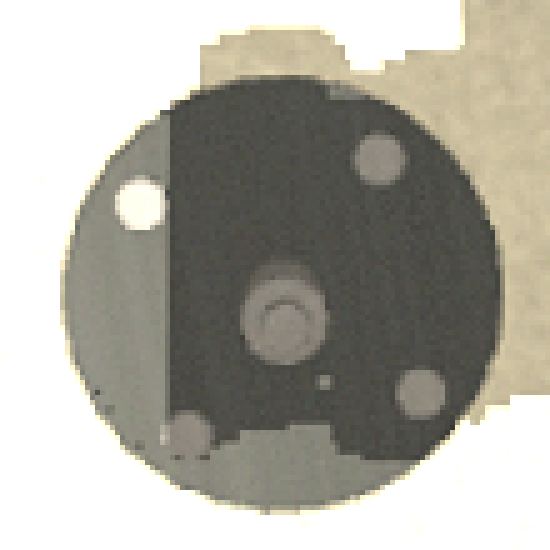

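Shoulder circle centred at (321.6,148.5), disc rim centre at (321.0,143.4).

```bash
python3 - <<'E'
from h import *
C=cal("wrist"); print(C[2])
print("shoulder",plane("wrist",(321.6,148.5),.056,C)); print("disc",plane("wrist",(321.,143.4),.02,C)); print("tip",plane("wrist",(321.6,149.6),.068,C))
print("tri",tri(ray("wrist",(321.6,149.6),C),ray("top",(274.3,214.3)),ray("scene",(379.9,181.2))))
# held sleeve: top rim centre at TCP-z+... hole px
s=robot.state(); z=s["ee_pos"][2]-.018+.05
print(s["ee_pos"],"sleeve top",plane("wrist",(319.2,150+468/4),z,C))
print("sideL/R",plane("wrist",(220+261/4,150+470/4),z,C),plane("wrist",(220+533/4,150+470/4),z,C), "front",plane("wrist",(319,150+352/4),z,C),"bottom front",plane("wrist",(319,150+231/4),z-.05,C))
E
```

```text
[0.44858941 0.13885535 0.32934074]
shoulder [0.48341054 0.14150929 0.056     ]
disc [0.48283144 0.1412452  0.02      ]
tip [0.48282559 0.14139536 0.068     ]
tri (array([0.48526942, 0.13956461, 0.06462551]), np.float64(0.002798252064190975))
[0.52896301 0.13875961 0.1589432 ] sleeve top [0.52588364 0.13921904 0.1909432 ]
sideL/R [0.52635216 0.12189812 0.1909432 ] [0.52632583 0.15660036 0.1909432 ] front [0.50968232 0.13909241 0.1909432 ] bottom front [0.5106111 0.1391472 0.1409432]
```

Call:
servo_tool --commands '[[[0,0,0,30,2,0,-1],[0,0,0,44,2,30,-1],[0,0,0,44,2,60,-1],[0,0,0,44,2,66,-1],[0,0,0,44,2,66,-1],[0,0,0,44,2,72,-1],[0,0,0,44,2,78,-1],[0,0,0,44,2,81,-1]]]'

```text
t: 4.3
ee_pos: [0.4857, 0.1401, 0.078]
orientation: [3.141, 0.001, -3.141]
ft_force: [-1.0, -0.8, -0.5]
grip_width: 0.395
finger_force: 30.0
```

Call:
servo_tool --commands '[[[0,0,0,0,0,1,-1],[0,0,0,0,0,2,-1],[0,0,0,0,0,3,-1],[0,0,0,0,0,3,-1]]]'

```text
t: 4.7
ee_pos: [0.4854, 0.1399, 0.0749]
orientation: [3.142, 0.0, -3.141]
ft_force: [-0.2, -0.1, -1.1]
grip_width: 0.395
finger_force: 30.0
```

Call:
servo_tool --commands '[[[0,0,0,0,0,1,-1],[0,0,0,0,0,2,-1],[0,0,0,0,0,3,-1],[0,0,0,0,0,3,-1]]]'

```text
t: 5.1
ee_pos: [0.4854, 0.1401, 0.0719]
orientation: [3.141, 0.0, -3.141]
ft_force: [0.1, 2.1, -1.3]
grip_width: 0.396
finger_force: 30.0
```

Call:
servo_tool --commands '[[[0,0,0,0,0,1,-1],[0,0,0,0,0,2,-1],[0,0,0,0,0,3,-1],[0,0,0,0,0,4,-1],[0,0,0,0,0,5,-1],[0,0,0,0,0,5,-1]]]'

```text
t: 5.7
ee_pos: [0.4854, 0.14, 0.0668]
orientation: [3.142, 0.0, -3.141]
ft_force: [0.1, 3.9, -1.2]
grip_width: 0.397
finger_force: 30.0
```

No vertical force below the shoulder height, so B is sliding on. I shift it +y a little and go on down.

Call:
servo_tool --commands '[[[0,0,0,0,0.7,0,-1],[0,0,0,0,0.7,4,-1],[0,0,0,0,0.7,8,-1],[0,0,0,0,0.7,12,-1],[0,0,0,0,0.7,16,-1],[0,0,0,0,0.7,20,-1],[0,0,0,0,0.7,24,-1],[0,0,0,0,0.7,24,-1]]]'

```text
t: 6.5
ee_pos: [0.4851, 0.1406, 0.0423]
orientation: [-3.141, -0.001, -3.141]
ft_force: [0.5, 0.9, -1.5]
grip_width: 0.395
finger_force: 30.0
```

Call:
servo_tool --commands '[[[0,0,0,0,0,1,-1],[0,0,0,0,0,2,-1],[0,0,0,0,0,3,-1],[0,0,0,0,0,4,-1],[0,0,0,0,0,4.5,-1],[0,0,0,0,0,4.5,-1]]]'

```text
t: 7.1
ee_pos: [0.4853, 0.1407, 0.0384]
orientation: [-3.142, -0.0, -3.141]
ft_force: [-0.1, -0.6, -1.8]
grip_width: 0.397
finger_force: 30.0
```

Call:
servo_tool --commands '[[[0,0,0,0,0,0.5,-1],[0,0,0,0,0,1,-1],[0,0,0,0,0,1.5,-1],[0,0,0,0,0,1.5,-1]]]'

```text
t: 7.5
ee_pos: [0.4856, 0.1407, 0.038]
orientation: [-3.142, -0.0, -3.141]
ft_force: [-7.4, -3.4, 25.2]
grip_width: 0.401
finger_force: 30.0
```

```bash
python3 - <<'E'
from h import *
s=robot.state(); print(s["t"],s["ee_pos"])
W=robot.camera("wrist"); S=robot.camera("scene"); 
print([b for b in blobs(S,(8,110,50),(25,255,255)) if 330<b[0][0]<500 and b[0][1]<230])
cv2.imwrite("pics/g1.png",np.hstack([cv2.resize(W[150:300,220:420],(400,300),interpolation=2),cv2.resize(S[140:230,330:450],(400,300),interpolation=2)]))
E
```

```text
7.5 [0.48562236 0.14071413 0.03796503]
[(array([481.4,  27.4]), [406, 0, 143, 88, 6326]), (array([345. ,  50.8]), [337, 38, 19, 26, 385]), (array([374.9, 166. ]), [370, 165, 11, 3, 19]), (array([380.1, 186. ]), [374, 176, 14, 21, 197]), (array([474.1, 201.7]), [467, 192, 16, 21, 230])]
```

View pics/g1.png

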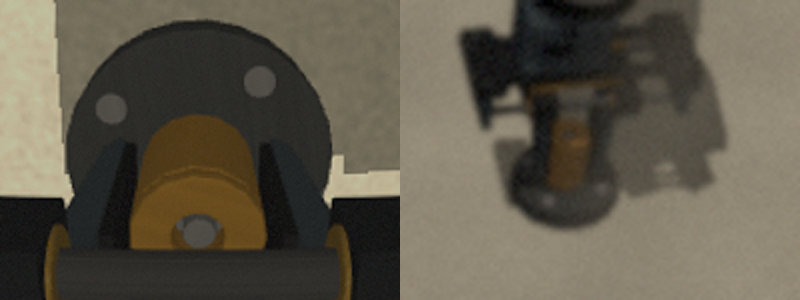

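Sleeve B is home on the base (TCP 0.038, contact 25 N, pilot tip visible in the top hole at crop (200,233)). B is the good one and goes to the drawer.

Call:
servo_tool --commands '[[[0,0,0,0,0,-15,-1],[0,0,0,0,0,-45,-1],[0,0,0,0,0,-85,-1],[0,0,0,-5,-15,-117,-1],[0,0,0,-23,-58,-117,-1],[0,0,0,-41,-102,-117,-1],[0,0,0,-59,-146,-117,-1],[0,0,0,-77,-190,-117,-1]]]'

```text
t: 8.4
ee_pos: [0.5629, -0.0512, 0.1547]
orientation: [-3.142, 0.001, -3.141]
ft_force: [0.6, 0.6, -1.1]
grip_width: 0.398
finger_force: 30.0
```

Call:
servo_tool --commands '[[[0,0,0,-16,-40,0,-1],[0,0,0,-32,-80,0,-1],[0,0,0,-37,-88,0,-1],[0,0,0,-37,-88,0,-1],[0,0,0,-37,-88,0,-1]]]'

```text
t: 8.9
ee_pos: [0.5989, -0.1365, 0.1539]
orientation: [3.141, -0.001, -3.141]
ft_force: [-0.6, 0.4, -1.7]
grip_width: 0.394
finger_force: 30.0
```

```bash
python3 - <<'E'
from h import *
s=robot.state(); print(s["t"],s["ee_pos"],s["orientation"])
C=cal("wrist"); W=robot.camera("wrist"); cv2.imwrite("pics/w3.png",W)
cv2.imwrite("pics/w3c.png",cv2.resize(W[0:300,120:520],(800,600),interpolation=2))
E
```

```text
8.9 [ 0.5988626  -0.13651824  0.15390969] [ 3.14130627e+00 -6.15543263e-04 -3.14127153e+00]
```

View pics/w3c.png

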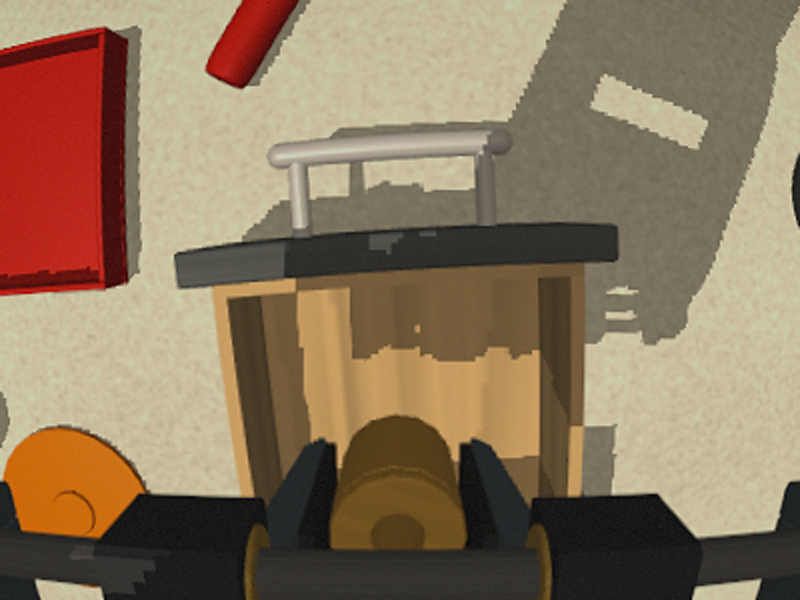

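The wrist view shows the drawer below: front panel at crop (400,245), side walls at x≈225 and 580, handle bar from (275,155) to (505,143), and the screwdriver end at (225,78). The sleeve is over the opening.

```bash
python3 - <<'E'
from h import *
C=cal("wrist")
for n,u,z in(("front inner top",(400,272),.082),("wallL",(240,300),.082),("wallR",(570,280),.082),("wallL far",(255,490),.082),("wallR far",(575,450),.082),("hL",(275,155),.067),("hR",(505,143),.067),("panelL front",(176,255),.091),("panelR front",(617,226),.091),("sd tip",(225,80),.02),("sd right",(295,5),.02),("tray right back",(125,285),.03),("tray right near",(108,32),.03)):
    print(n,plane("wrist",(120+u[0]/2,u[1]/2),z,C).round(4))
E
```

```text
front inner top [ 0.5393 -0.1349  0.082 ]
wallL [ 0.5496 -0.1991  0.082 ]
wallR [ 0.5412 -0.0668  0.082 ]
wallL far [ 0.6328 -0.1983  0.082 ]
wallR far [ 0.614  -0.0592  0.082 ]
hL [ 0.4906 -0.1864  0.067 ]
hR [ 0.4857 -0.0918  0.067 ]
panelL front [ 0.5298 -0.2223  0.091 ]
panelR front [ 0.5183 -0.0508  0.091 ]
sd tip [ 0.4451 -0.2213  0.02  ]
sd right [ 0.4073 -0.1865  0.02  ]
tray right back [ 0.5464 -0.2741  0.03  ]
tray right near [ 0.4129 -0.2826  0.03  ]
```

Call:
servo_tool --commands '[[[0,0,0,0,5,20,-1],[0,0,0,0,5,60,-1],[0,0,0,0,5,95,-1],[0,0,0,0,5,107,-1],[0,0,0,0,5,110,-1],[0,0,0,0,5,112,-1],[0,0,0,0,5,113,-1],[0,0,0,0,5,113,-1]]]'

```text
t: 9.75
ee_pos: [0.6002, -0.1324, 0.0422]
orientation: [-3.141, 0.002, -3.141]
ft_force: [0.5, -1.4, -0.5]
grip_width: 0.396
finger_force: 30.0
```

Call:
servo_tool --commands '[[[0,0,0,0,0,0,-1],[0,0,0,0,0,0.5,-1],[0,0,0,0,0,1,-1],[0,0,0,0,0,1,-1]]]'

```text
t: 10.15
ee_pos: [0.5996, -0.1324, 0.0401]
orientation: [-3.142, 0.0, -3.141]
ft_force: [-0.3, 0.2, 2.0]
grip_width: 0.4
finger_force: 30.0
```

Touching the floor (2 N, TCP 0.040 as expected). I release slowly and lift.

Call:
servo_tool --commands '[[[0,0,0,0,0,0,-0.1],[0,0,0,0,0,0,0.1],[0,0,0,0,0,0,0.25],[0,0,0,0,0,0,0.25],[0,0,0,0,0,-20,0.25],[0,0,0,0,0,-60,0.25],[0,0,0,0,0,-105,0.25],[0,0,0,0,0,-110,0.25]]]'

```text
t: 10.95
ee_pos: [0.6021, -0.133, 0.1552]
orientation: [-3.14, 0.007, -3.141]
ft_force: [0.8, 0.1, 0.1]
grip_width: 0.627
finger_force: 0.0
```

```bash
python3 - <<'E'
from h import *
s=robot.state(); print(s["t"],s["ee_pos"],s["grip_width"])
C=cal("wrist"); W=robot.camera("wrist"); cv2.imwrite("pics/w4.png",W)
for a,p in hole(W,(260,170,120,90)): print(a,p,plane("wrist",p,.072,C))
S=robot.camera("scene"); cv2.imwrite("pics/s4.png",S)
E
```

```text
10.95 [ 0.60213434 -0.13298948  0.15518646] 0.6267012488338147
183.5 (319.12187576293945, 198.75699043273926) [ 0.59764915 -0.13253748  0.072     ]
```

B stands in the drawer: its hole is seen at (0.598,-0.1325), just where I released it. Now for A.

Call:
servo_tool --commands '[[[0,0,0,4,48,0,0.4],[0,0,0,8,96,0,0.4],[0,0,0,12,144,0,0.4],[0,0,0,16,192,0,0.4],[0,0,0,20,240,0,0.4],[0,0,0,24,288,0,0.4],[0,0,0,28,336,0,0.4],[0,0,0,32,384,0,0.4]]]'

```text
t: 11.85
ee_pos: [0.566, 0.2533, 0.1481]
orientation: [-3.141, -0.002, -3.141]
ft_force: [0.1, -1.8, -0.1]
grip_width: 0.698
finger_force: 0.0
```

Call:
servo_tool --commands '[[[0,0,0,4,48,0,0.4],[0,0,0,8,96,0,0.4],[0,0,0,11,135,0,0.4],[0,0,0,11,135,0,0.4],[0,0,0,11,135,0,0.4]]]'

```text
t: 12.35
ee_pos: [0.5553, 0.3868, 0.1479]
orientation: [-3.14, -0.002, -3.14]
ft_force: [-0.2, -0.1, 0.3]
grip_width: 0.702
finger_force: 0.0
```

```bash
python3 - <<'E'
from h import *
s=robot.state(); print(s["t"],s["ee_pos"],s["grip_width"],s["orientation"])
C=cal("wrist"); W=robot.camera("wrist"); cv2.imwrite("pics/w5.png",W)
for a,p in hole(W,(220,140,200,120)): print(a,p,plane("wrist",p,.05,C))
E
```

```text
12.35 [0.55526315 0.38679126 0.1479114 ] 0.7020897170576339 [-3.14008904e+00 -2.15487285e-03 -3.13985105e+00]
174.5 (318.23526763916016, 199.9470329284668) [0.55554779 0.38645359 0.05      ]
```

Call:
servo_tool --commands '[[[0,0,0,-1,0,45,0.4],[0,0,0,-1,0,90,0.4],[0,0,0,-1,0,120,0.4],[0,0,0,-1,0,130,0.4],[0,0,0,-1,0,130,0.4],[0,0,0,-1,0,130,-1],[0,0,0,-1,0,130,-1],[0,0,0,-1,0,130,-1]]]'

```text
t: 13.2
ee_pos: [0.5581, 0.3871, 0.0215]
orientation: [3.14, 0.002, -3.141]
ft_force: [-0.7, -0.8, 0.3]
grip_width: 0.468
finger_force: 0.0
```

Call:
servo_tool --commands '[[[0,0,0,0,0,0,-1],[0,0,0,0,0,0,-1]]]'

```text
t: 13.4
ee_pos: [0.558, 0.3871, 0.0211]
orientation: [3.141, 0.001, -3.141]
ft_force: [-1.4, -1.3, 7.7]
grip_width: 0.392
finger_force: 30.0
```

Call:
servo_tool --commands '[[[0,0,0,0,0,-40,-1],[0,0,0,0,0,-85,-1],[0,0,0,10,-35,-110,-1],[0,0,0,23,-80,-110,-1],[0,0,0,36,-125,-110,-1],[0,0,0,49,-170,-110,-1],[0,0,0,62,-215,-110,-1],[0,0,0,71,-246,-110,-1]]]'

```text
t: 14.2
ee_pos: [0.4853, 0.1386, 0.1302]
orientation: [-3.142, 0.0, 3.141]
ft_force: [1.3, -0.6, -1.7]
grip_width: 0.392
finger_force: 30.0
```

Call:
servo_tool --commands '[[[0,0,0,0,0,0,-1],[0,0,0,0,0,0,-1],[0,0,0,0,0,10,-1]]]'

```text
t: 14.5
ee_pos: [0.4878, 0.1415, 0.1209]
orientation: [3.141, 0.003, -3.141]
ft_force: [-0.4, 1.2, -0.8]
grip_width: 0.392
finger_force: 30.0
```

Call:
servo_tool --commands '[[[0,0,0,1,-0.8,15,-1],[0,0,0,1,-0.8,24,-1],[0,0,0,1,-0.8,28,-1],[0,0,0,1,-0.8,32,-1],[0,0,0,1,-0.8,35,-1],[0,0,0,1,-0.8,38,-1],[0,0,0,1,-0.8,40,-1],[0,0,0,1,-0.8,40,-1]]]'

```text
t: 15.3
ee_pos: [0.4854, 0.1398, 0.0798]
orientation: [-3.142, -0.0, -3.141]
ft_force: [-0.5, 0.9, -1.7]
grip_width: 0.388
finger_force: 30.0
```

Call:
servo_tool --commands '[[[0,0,0,0,0,1,-1],[0,0,0,0,0,2,-1],[0,0,0,0,0,3,-1],[0,0,0,0,0,3.5,-1],[0,0,0,0,0,3.5,-1]]]'

```text
t: 15.8
ee_pos: [0.4858, 0.1399, 0.077]
orientation: [-3.142, 0.0, -3.141]
ft_force: [-2.8, -1.7, 9.6]
grip_width: 0.391
finger_force: 30.0
```

It stops on the shoulder (9.6 N). I shift it about under light pressure to be sure.

Call:
servo_tool --commands '[[[0,0,0,1,0,0,-1],[0,0,0,1,1.5,0.3,-1],[0,0,0,0,1.5,0.3,-1],[0,0,0,-1.5,1.5,0.3,-1],[0,0,0,-1.5,0,0.3,-1],[0,0,0,-1.5,-1.2,0.3,-1],[0,0,0,0,-1.2,0.3,-1],[0,0,0,1,-1.2,0.3,-1]]]'

```text
t: 16.6
ee_pos: [0.4859, 0.1391, 0.077]
orientation: [3.141, 0.003, -3.141]
ft_force: [3.6, 0.1, 4.8]
grip_width: 0.389
finger_force: 30.0
```

Call:
servo_tool --commands '[[[0,0,0,-1,1.2,0,-1],[0,0,0,-1,1.9,0.3,-1],[0,0,0,-0.5,1.9,0.8,-1],[0,0,0,-1.5,1.9,0.8,-1],[0,0,0,-1.5,1.2,0.8,-1],[0,0,0,-1,1.2,0.8,-1]]]'

```text
t: 17.2
ee_pos: [0.4866, 0.14, 0.0766]
orientation: [3.141, 0.002, -3.141]
ft_force: [-2.8, -2.0, 19.6]
grip_width: 0.391
finger_force: 30.0
```

A never goes below the shoulder, even at 20 N and shifted about, so it's the tight one. It goes to the tray.

Call:
servo_tool --commands '[[[0,0,0,0,0,-25,-1],[0,0,0,0,0,-60,-1],[0,0,0,0,-25,-75,-1],[0,0,0,1,-72,-75,-1],[0,0,0,2,-120,-75,-1],[0,0,0,3,-168,-75,-1],[0,0,0,4,-216,-75,-1],[0,0,0,5,-264,-75,-1]]]'

```text
t: 18.0
ee_pos: [0.4801, -0.1261, 0.1505]
orientation: [-3.141, 0.001, -3.141]
ft_force: [1.5, -0.4, -0.8]
grip_width: 0.392
finger_force: 30.0
```

Call:
servo_tool --commands '[[[0,0,0,1,-48,0,-1],[0,0,0,2,-96,0,-1],[0,0,0,3,-144,0,-1],[0,0,0,3,-192,0,-1],[0,0,0,3,-228,0,-1],[0,0,0,3,-228,0,-1],[0,0,0,3,-228,0,-1]]]'

```text
t: 18.7
ee_pos: [0.4771, -0.3525, 0.15]
orientation: [3.141, -0.0, 3.14]
ft_force: [0.6, 0.2, -0.8]
grip_width: 0.394
finger_force: 30.0
```

```bash
python3 - <<'E'
from h import *
s=robot.state(); print(s["t"],s["ee_pos"],s["orientation"],s["grip_width"])
C=cal("wrist"); W=robot.camera("wrist"); cv2.imwrite("pics/w6.png",W)
hsv=cv2.cvtColor(W,cv2.COLOR_BGR2HSV); r=cv2.inRange(hsv,(0,150,30),(7,255,255))|cv2.inRange(hsv,(172,150,30),(180,255,255))
n,l,st,c=cv2.connectedComponentsWithStats(r)
for i in range(1,n):
    if st[i,4]>300:
        x,y,w,h,a=st[i]; print(st[i],plane("wrist",(x,y+h/2),.03,C).round(3),plane("wrist",(x+w,y+h/2),.03,C).round(3),plane("wrist",(x+w/2,y),.03,C).round(3))
E
```

```text
18.7 [ 0.4770802  -0.3525111   0.14997135] [ 3.14110841e+00 -4.50384249e-04  3.14036971e+00] 0.3936327003339116
[ 432   76   60   87 2003] [ 0.403 -0.242  0.03 ] [ 0.398 -0.173  0.03 ] [ 0.357 -0.211  0.03 ]
[  243   120   146   133 14575] [ 0.47  -0.427  0.03 ] [ 0.47  -0.283  0.03 ] [ 0.407 -0.355  0.03 ]
```

Call:
servo_tool --commands '[[[0,0,0,0,-2,45,-1],[0,0,0,0,-2,90,-1],[0,0,0,0,-2,112,-1],[0,0,0,0,-2,119,-1],[0,0,0,0,-2,122,-1],[0,0,0,0,-2,124,-1],[0,0,0,0,-2,124.5,-1],[0,0,0,0,-2,124.5,-1]]]'

```text
t: 19.55
ee_pos: [0.478, -0.3545, 0.0269]
orientation: [-3.141, 0.001, -3.141]
ft_force: [0.1, -0.5, -2.0]
grip_width: 0.388
finger_force: 30.0
```

Call:
servo_tool --commands '[[[0,0,0,0,0,0,-1],[0,0,0,0,0,0.5,-1],[0,0,0,0,0,1,-1],[0,0,0,0,0,1,-1]]]'

```text
t: 19.95
ee_pos: [0.4776, -0.3543, 0.0252]
orientation: [-3.141, 0.0, -3.141]
ft_force: [-1.2, 0.5, 6.1]
grip_width: 0.392
finger_force: 30.0
```

Call:
servo_tool --commands '[[[0,0,0,0,0,-0.5,-0.1],[0,0,0,0,0,-0.5,0.1],[0,0,0,0,0,-0.5,0.25],[0,0,0,0,0,-0.5,0.25],[0,0,0,0,0,-20,0.25],[0,0,0,0,0,-65,0.25],[0,0,0,0,0,-110,0.25],[0,0,0,0,0,-130,0.25]]]'

```text
t: 20.75
ee_pos: [0.4787, -0.3551, 0.1587]
orientation: [-3.139, 0.003, -3.141]
ft_force: [-0.2, -0.3, 0.2]
grip_width: 0.623
finger_force: 0.0
```

```bash
python3 - <<'E'
from h import *
s=robot.state(); print(s["t"],s["ee_pos"],s["orientation"],s["grip_width"])
C=cal("wrist"); W=robot.camera("wrist")
for a,p in hole(W,(240,150,160,110)): print(a,p,plane("wrist",p,.054,C))
E
```

```text
20.75 [ 0.47868877 -0.3550557   0.15871475] [-3.13896559  0.00328672 -3.1413589 ] 0.6234233873032318
13.0 (313.5, 193.5) [ 0.47534448 -0.35990037  0.054     ]
```

Call:
servo_tool --commands '[[[0,0,0,7,45,0,-1],[0,0,0,14,90,0,-1],[0,0,0,21,135,0,-1],[0,0,0,28,180,0,-1],[0,0,0,36,216,0,-1],[0,0,0,36,216,30,-1],[0,0,0,36,216,75,-1],[0,0,0,36,216,111,-1]]]'

```text
t: 21.6
ee_pos: [0.4412, -0.1377, 0.0422]
orientation: [-3.141, 0.001, -3.141]
ft_force: [0.9, -0.2, -0.2]
grip_width: 0.003
finger_force: 0.0
```

Call:
servo_tool --commands '[[[0,0,0,0,0,0,-1],[0,0,0,0,0,0,-1],[0,0,0,0,0,0,-1]]]'

```text
t: 21.9
ee_pos: [0.4425, -0.1386, 0.0454]
orientation: [-3.141, 0.002, -3.141]
ft_force: [-0.4, 0.7, -0.1]
grip_width: 0.004
finger_force: 0.0
```

```bash
python3 - <<'E'
from h import *
s=robot.state(); print(s["t"],s["ee_pos"],s["orientation"],s["grip_width"])
T=robot.camera("top"); S=robot.camera("scene"); cv2.imwrite("pics/t7.png",T); cv2.imwrite("pics/s7.png",S)
a=cv2.resize(S[150:270,150:350],(500,300),interpolation=2); b=cv2.resize(T[150:270,310:510],(500,300),interpolation=2)
cv2.imwrite("pics/c7.png",np.vstack([np.clip(1.5*a.astype(float),0,255).astype(np.uint8),b]))
print([x for x in blobs(S,(8,110,50),(25,255,255),30) if 165<x[0][0]<330 and 160<x[0][1]<260])
E
```

```text
21.9 [ 0.44249154 -0.13858526  0.04543924] [-3.14084682e+00  1.99475447e-03 -3.14145081e+00] 0.0043992735699769255
[(array([199.2, 202.5]), [191, 192, 17, 22, 277]), (array([269.8, 214.4]), [250, 197, 44, 36, 1065]), (array([303.9, 218.3]), [292, 204, 22, 23, 258])]
```

View pics/c7.png

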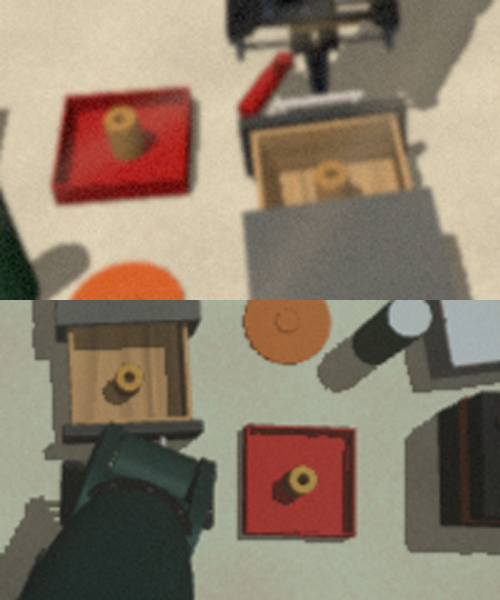

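Both sleeves stand upright: tray (303,480) and drawer (128,377) in the lower half. The closed fingers stand in front of the handle, so I push it gently.

Call:
servo_tool --commands '[[[0,0,0,-8,0,0,-1],[0,0,0,-16,0,0,-1],[0,0,0,-20,0,0,-1],[0,0,0,-24,0,0,-1],[0,0,0,-28,0,0,-1],[0,0,0,-33,0,0,-1],[0,0,0,-39,0,0,-1],[0,0,0,-45,0,0,-1]]]'

```text
t: 22.8
ee_pos: [0.4868, -0.1381, 0.0437]
orientation: [3.141, -0.0, -3.141]
ft_force: [-1.1, 1.0, -0.4]
grip_width: 0.003
finger_force: 0.6
```

Call:
servo_tool --commands '[[[0,0,0,-6,0,0,-1],[0,0,0,-13,0,0,-1],[0,0,0,-20,1,0,-1],[0,0,0,-27,1,0,-1],[0,0,0,-34,1,0,-1],[0,0,0,-41,2,0,-1],[0,0,0,-47,2,0,-1],[0,0,0,-52,2,0,-1]]]'

```text
t: 23.6
ee_pos: [0.539, -0.136, 0.0438]
orientation: [3.142, 0.0, -3.141]
ft_force: [-1.6, 1.1, 0.3]
grip_width: 0.003
finger_force: 0.6
```

Call:
servo_tool --commands '[[[0,0,0,-6,0,0,-1],[0,0,0,-13,0,0,-1],[0,0,0,-20,1,0,-1],[0,0,0,-26,1,0,-1],[0,0,0,-32,1,0,-1],[0,0,0,-37,2,0,-1],[0,0,0,-41,2,0,-1],[0,0,0,-44,2,0,-1]]]'

```text
t: 24.4
ee_pos: [0.5828, -0.134, 0.0438]
orientation: [3.142, -0.0, -3.141]
ft_force: [-2.6, 0.8, 0.8]
grip_width: 0.002
finger_force: 0.6
```

Call:
servo_tool --commands '[[[0,0,0,-2,0,0,-1],[0,0,0,-4,0,0,-1],[0,0,0,-6,0,0,-1],[0,0,0,-7,0,0,-1],[0,0,0,-7,0,0,-1]]]'

```text
t: 24.9
ee_pos: [0.5881, -0.1339, 0.0436]
orientation: [3.141, -0.003, -3.141]
ft_force: [-10.2, -0.3, 7.5]
grip_width: -0.001
finger_force: 5.1
```

Call:
servo_tool --commands '[[[0,0,0,-1,0,0,-1],[0,0,0,-2,0,0,-1],[0,0,0,-2,0,0,-1],[0,0,0,-2,0,0,-1]]]'

```text
t: 25.3
ee_pos: [0.5883, -0.1339, 0.0434]
orientation: [3.141, -0.007, -3.141]
ft_force: [-22.2, -2.2, 15.5]
grip_width: 0.006
finger_force: 11.0
```

It has hit a firm stop, so the drawer is shut. I back off, lift and check.

Call:
servo_tool --commands '[[[0,0,0,5,0,0,-1],[0,0,0,20,0,0,-1],[0,0,0,50,0,0,-1],[0,0,0,80,0,0,-1],[0,0,0,80,0,-45,-1],[0,0,0,80,0,-90,-1],[0,0,0,80,0,-130,-1],[0,0,0,80,0,-130,-1]]]'

```text
t: 26.1
ee_pos: [0.5136, -0.135, 0.179]
orientation: [-3.139, 0.008, -3.141]
ft_force: [-0.2, 0.6, -0.9]
grip_width: 0.008
finger_force: 0.0
```

```bash
python3 - <<'E'
from h import *
s=robot.state(); print(s["t"],s["ee_pos"],s["ft_force"])
T=robot.camera("top"); S=robot.camera("scene"); cv2.imwrite("pics/t8.png",T); cv2.imwrite("pics/s8.png",S)
print("wood left in drawer area", [x for x in blobs(S,(8,60,50),(25,255,255),20) if 165<x[0][0]<340 and 160<x[0][1]<300])
W0=cv2.imread("pics/s7.png"); d=cv2.absdiff(S,W0).max(2)>45; n,l,st,c=cv2.connectedComponentsWithStats(d.astype(np.uint8)); print("changed",[st[i].tolist() for i in range(1,n) if st[i,4]>25])
C=cal("wrist"); W=robot.camera("wrist"); cv2.imwrite("pics/w8.png",W)
g=cv2.cvtColor(W,cv2.COLOR_BGR2GRAY)
# column profile through the panel / cabinet joint: rows vs world x at z=.091
for col in(290,350): print(col,[(r,int(g[r,col]),round(plane("wrist",(col,r),.091,C)[0],3)) for r in range(160,250,5)])
E
```

```text
26.1 [ 0.51362659 -0.13497334  0.1789914 ] [-0.249199    0.5622303  -0.92112569]
wood left in drawer area [(array([255.5, 183.8]), [244, 169, 24, 30, 85]), (array([195.4, 206.7]), [169, 183, 60, 50, 233]), (array([199.1, 202.4]), [191, 192, 17, 22, 275]), (array([199.4, 273.7]), [175, 253, 50, 42, 1628])]
changed [[260, 67, 22, 19, 335], [234, 71, 8, 16, 97], [349, 73, 83, 19, 643], [239, 86, 14, 33, 311], [255, 97, 18, 7, 49], [395, 103, 29, 11, 139], [314, 112, 65, 93, 1036], [234, 118, 23, 29, 457], [287, 125, 27, 17, 254], [257, 126, 26, 9, 102], [240, 128, 84, 61, 2081], [280, 138, 10, 6, 40], [318, 170, 16, 5, 48], [245, 192, 75, 40, 1611]]
290 [(160, 159, np.float64(0.473)), (165, 160, np.float64(0.477)), (170, 164, np.float64(0.481)), (175, 158, np.float64(0.486)), (180, 165, np.float64(0.49)), (185, 165, np.float64(0.494)), (190, 166, np.float64(0.499)), (195, 166, np.float64(0.503)), (200, 160, np.float64(0.508)), (205, 166, np.float64(0.512)), (210, 161, np.float64(0.517)), (215, 160, np.float64(0.521)), (220, 163, np.float64(0.526)), (225, 166, np.float64(0.531)), (230, 166, np.float64(0.536)), (235, 163, np.float64(0.54)), (240, 163, np.float64(0.545)), (245, 163, np.float64(0.55))]
350 [(160, 159, np.float64(0.473)), (165, 153, np.float64(0.477)), (170, 165, np.float64(0.481)), (175, 163, np.float64(0.486)), (180, 167, np.float64(0.49)), (185, 165, np.float64(0.494)), (190, 159, np.float64(0.499)), (195, 164, np.float64(0.503)), (200, 166, np.float64(0.508)), (205, 164, np.float64(0.512)), (210, 168, np.float64(0.517)), (215, 162, np.float64(0.521)), (220, 164, np.float64(0.526)), (225, 166, np.float64(0.531)), (230, 161, np.float64(0.536)), (235, 163, np.float64(0.54)), (240, 169, np.float64(0.545)), (245, 100, np.float64(0.55))]
```

```bash
python3 - <<'E'
from h import *
T=cv2.imread("pics/t8.png");T0=cv2.imread("pics/top0.png")
for col in(338,345,378,384):
    print(col,"now",[(r,*T[r,col].tolist()) for r in range(150,178)][::1])
    print(" before",[(r,*T0[r,col].tolist()) for r in range(152,166,2)],[(r,*T0[r,col].tolist()) for r in range(194,210,2)])
print([plane("top",(345,r),.091)[0].round(4) for r in(158,162,166)],[plane("top",(345,r),.105)[0].round(4) for r in(156,158,160)])
E
```

```text
338 now [(150, 81, 86, 85), (151, 84, 89, 90), (152, 84, 90, 88), (153, 84, 90, 89), (154, 85, 92, 90), (155, 86, 93, 92), (156, 83, 88, 87), (157, 82, 88, 87), (158, 84, 90, 90), (159, 71, 76, 76), (160, 48, 55, 54), (161, 40, 46, 46), (162, 53, 58, 58), (163, 59, 65, 63), (164, 59, 64, 62), (165, 42, 47, 46), (166, 31, 37, 33), (167, 33, 38, 38), (168, 37, 42, 39), (169, 31, 34, 33), (170, 71, 81, 82), (171, 78, 91, 93), (172, 74, 87, 89), (173, 78, 92, 94), (174, 80, 91, 93), (175, 78, 90, 91), (176, 133, 154, 147), (177, 147, 167, 161)]
 before [(152, 71, 78, 78), (154, 71, 77, 76), (156, 71, 78, 77), (158, 72, 77, 78), (160, 43, 51, 56), (162, 44, 61, 73), (164, 72, 104, 128)] [(194, 64, 83, 95), (196, 55, 74, 85), (198, 61, 79, 89), (200, 50, 55, 59), (202, 54, 60, 60), (204, 42, 45, 46), (206, 30, 37, 36), (208, 64, 74, 74)]
345 now [(150, 84, 90, 88), (151, 81, 89, 87), (152, 83, 89, 90), (153, 83, 88, 89), (154, 81, 87, 86), (155, 81, 89, 86), (156, 82, 87, 86), (157, 83, 89, 87), (158, 81, 87, 87), (159, 63, 68, 67), (160, 47, 52, 53), (161, 52, 58, 57), (162, 61, 64, 64), 
[... 1705 characters left out ...]
4, 30, 36, 34), (165, 28, 33, 34), (166, 29, 35, 34), (167, 31, 35, 34), (168, 94, 111, 106), (169, 100, 115, 113), (170, 133, 152, 150), (171, 145, 165, 163), (172, 144, 164, 161), (173, 108, 126, 122), (174, 60, 68, 60), (175, 48, 53, 40), (176, 46, 52, 41), (177, 52, 56, 44)]
 before [(152, 70, 77, 77), (154, 75, 80, 79), (156, 73, 77, 79), (158, 40, 47, 47), (160, 42, 55, 65), (162, 69, 97, 119), (164, 72, 102, 126)] [(194, 44, 60, 72), (196, 62, 87, 108), (198, 60, 75, 85), (200, 50, 55, 56), (202, 41, 46, 47), (204, 29, 35, 36), (206, 60, 71, 75), (208, 86, 100, 100)]
[np.float64(0.6675), np.float64(0.6547), np.float64(0.642)] [np.float64(0.6707), np.float64(0.6643), np.float64(0.658)]
```

The panel lies against the cabinet with no wood showing, and the arm is clear.

```bash
python3 -c "
from rig import robot
print(robot.sign_off())"
```

```text
the job is handed in; nothing more can be done
None
```

The job is done and handed in at about 26 s on the clock: the good sleeve, which slid fully home on the pin, stands in the shut drawer, and the tight one, which stopped on the shoulder, stands in the red tray.

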